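Find the thread hand of a hub cap and hold it off

ROBOT

A 7-joint arm with a two-finger parallel gripper is mounted at the origin on the work surface. World frame = base frame: x ahead of the robot, y to its left, z up, the work surface at z = 0. Lengths are in m, angles in rad, forces in N, time in s.
With the tool pointing down it reaches from about 0.425 to 0.8 m from the base axis. Payload 8.3 kg.
Tool frame: the origin (TCP) lies at the very end of the fingers, on their centre line; the grasp point (between the pads) lies 19 mm behind it; z points along the fingers, y is the line along which they close (so a half turn about z gives the same grasp; the last joint's range is limited). The gripper opens to 85 mm and grips with 20 to 120 N. Pads are 22 mm wide; open, the fingers measure 114 mm over their backs; the gripper's body (76 mm by 85 mm) begins 54 mm behind the grasp point. The pads swing forward as they close: fully open they stand 13 mm farther back than shut.
Start: joints at [1.137, 0.383, 0.016, 1.37, -0.006, 1.388, -0.046], TCP at [0.227, -0.582, 0.211] pointing down, gripper open.
Joint ranges: [-2.95, 2.95], [-0.25, 2.06], [-1.52, 1.56], [0.18, 2.33], [-1.44, 4.58], [0.02, 2.06], [-3.01, 3.01]. Speed limits (rad/s): [2.39, 2.39, 3.01, 3.01, 3.14, 3.14, 3.14].

INTERFACE

Orientations are given as a unit quaternion [x, y, z, w].
In Python, from plant import manip gives the robot as it stands. The module is installed in compiled form; this text tells all that it offers.
- The arm moves only by the tool jog_arm, never from a script. Its argument "increments" is a list of rows, each a list of 7 numbers: the shift along the tool's x, y, z in mm, then the turn, a rotation vector about the tool's x, y, z in rad, then the opening in per cent of the stroke, from 0 (shut) to 100 (fully open). In form: [[tx, ty, tz, ax, ay, az, gripper], ...]. A call has 1 to 12 rows; each row is the pose to reach, as a shift and turn from the pose commanded when the call began, along the tool's axes at that moment; what a row does not reach only later rows make up. A row lasts 1/8 s, in which the tool goes at most 62.5 mm and 10.7 degrees, less where a joint would pass 70% of its speed; a pose out of reach is approached as far as the arm can. A call with a gripper value outside its range is refused whole. The fingers move at their own pace and stop on an object; the grip force is fixed at half the most. Time passes only in rows, so rows that repeat a pose let the fingers close. It gives the time, the measured TCP pose, the force, the opening and the grip force at its end, in the units of the state.
- manip.get_state(): the state, without advancing time (a new reading comes with each control period).
- manip.get_image(name): name is "side" or "top"; returns the picture (384x512x3 uint8, red, green, blue); there is no depth.
- manip.camera_info(name): a dict with "fovy" (degrees; the focal length in pixels is half the picture's height over the tangent of half this angle, whatever the lens; pixels are square), "cx", "cy" (the principal point, pixels), "k1" (the pictures are not rectified: a ray, as slopes to the right and down, at radius r is drawn at 1 + k1 r^2 times it, then the intrinsics apply), "world_from_camera" (4x4, takes a point from camera to world coordinates). Camera axes: x right, y down, z forward; pixel columns grow to the right and rows downward; lengths in m; the calibration is good to about 2 mm. A picture is of the moment at which its call begins. camera_info takes no time and is no camera call.
- manip.sign_off(): hands the job in; it is judged then, once.
The state is a dict: "t": time; "joints": joint angles; "joint_vel": joint speeds; "effort": joint torques, N m; "tcp_pos": TCP position; "eef_rot": TCP orientation; "contact_force": force on the tool from outside, world axes, zero at the start; "torque": the same for the moment, N m; "opening": finger opening in m; "grasp_force": force on a finger pad.
Only numpy, scipy, OpenCV 4.12 (cv2) and the standard library are available. Lean on these libraries where they do the work, as an engineer would, in place of code of your own. Each camera call takes 0.05 s, during which the arm holds its last target. There are 200 camera calls.

TASK

The wheel hub on the rubber mat has lost its side label, so its hexagon cap may have a left-hand or a right-hand thread: try the cap both ways until you find the way it loosens (if it stops dead or the whole hub turns along, that is the tight way), unscrew it and lift it off so that the axle nut can be inspected. Finish still holding the cap in the gripper, level and still, at least 4 cm above where it sat, with the hub left standing in its place on the mat. Do not disturb the second hub in the carton or the other things on the bench.

Things in the scene. Friction and masses are not known exactly. Their poses are not given: they have to be found in the camera images.
- mat: Black ribbed rubber bench mat, 260 x 300 mm, 5 mm thick, fixed; origin at the centre of its underside on the bench. The hub to work on stands within 30 mm of its centre.
- hub_1: Wheel hub 1 (both look alike), cast iron, 5 kg, loose, stud side up. Origin: centre of its underside, z up. Flange 144 mm diameter, 35 to 47 mm up; five upright 12 mm studs on a 112 mm circle, tips at 80 mm; upper barrel 69 mm diameter up to 84 mm, where its cap sits. Stands on the mat (to be worked on) or in the carton (leave alone); this changes. Twisted past about 0.7 N m it slips round.
- cap_1: Hexagon cap screwed on hub 1 (both look alike), plain aluminium, 56 mm across flats, 65 across corners, 52 mm tall, 0.2 to 0.4 kg, open below, solid from 28 mm up. Origin: centre of its underside, 84 mm above the hub's underside when home; z up; x points square through one flat (flats every 60 degrees). Left- or right-hand thread, not visible; its yaw tells nothing of it.
- hub_2: Wheel hub 2 (both look alike), cast iron, 5 kg, loose, stud side up. Origin: centre of its underside, z up. Flange 144 mm diameter, 35 to 47 mm up; five upright 12 mm studs on a 112 mm circle, tips at 80 mm; upper barrel 69 mm diameter up to 84 mm, where its cap sits. Stands on the mat (to be worked on) or in the carton (leave alone); this changes. Twisted past about 0.7 N m it slips round.
- cap_2: Hexagon cap screwed on hub 2 (both look alike), plain aluminium, 56 mm across flats, 65 across corners, 52 mm tall, 0.2 to 0.4 kg, open below, solid from 28 mm up. Origin: centre of its underside, 84 mm above the hub's underside when home; z up; x points square through one flat (flats every 60 degrees). Left- or right-hand thread, not visible; its yaw tells nothing of it.
- carton: Open cardboard carton 250 x 250 x 110 mm with its flaps folded out, fixed; the second hub stands in it. Origin: centre of its underside.
- bearing: Taper roller bearing ring, steel, 66 mm diameter, 20 mm tall, lying on the mat; bystander. Origin: centre of its underside.
- parts_box: Closed cardboard parts box 140 x 90 x 60 mm; bystander. Origin: centre of its underside.
- spray_can: Spray can, 58 mm diameter, 170 mm tall, standing; bystander. Origin: centre of its underside.
- cap_1_top (a point): Centre of cap 1's top face, axes as the cap's. Thread: cap starts screwed home. Tightening way: stops dead within 5 degrees. Loosening way: light drag, 0.12 N m, rises 10 mm per full turn; free to lift straight off once turned 110 degrees from home (not before, even if pulled), turns no farther than about 145. The threaded end and axle nut under it reach 28 mm above the seat.
- cap_2_top (a point): Centre of cap 2's top face, axes as the cap's. Thread: cap starts screwed home. Tightening way: stops dead within 5 degrees. Loosening way: light drag, 0.12 N m, rises 10 mm per full turn; free to lift straight off once turned 110 degrees from home (not before, even if pulled), turns no farther than about 145. The threaded end and axle nut under it reach 28 mm above the seat.
Things that resemble listed ones, but are neither listed nor needed, are in the scene too. What is shaped like the cap_2 but green or yellow is not meant.

How it is judged:
At the end, for the whole second after the job is handed in: The cap of the hub on the mat is held by the fingers, at least 35 mm above its seat on the hub, within 20 degrees of level, still (under 30 mm/s), touching neither hub, carton, can nor box; its hub stands upright on the mat within 30 mm of where it was (((horizontal distance between hub_1 and mat below 0.09 m and z of cap_1 in the frame of hub_1 above 0.119 m and height (world z) of cap_1 above 0.12 m and angle between cap_1's own z axis and vertical below 0.35 rad and contact force between the fingers and cap_1 above 1 N and contact force between cap_1 and hub_1 below 0.05 N and contact force between cap_1 and hub_2 below 0.05 N and contact force between cap_1 and carton below 0.05 N and contact force between cap_1 and spray_can below 0.05 N and contact force between cap_1 and parts_box below 0.05 N and linear speed of cap_1 below 0.03 m/s and angle between hub_1's own z axis and vertical below 0.05 rad and height (world z) of hub_1 below 0.012 m and distance of hub_1 from where it was at the start of the episode below 0.03 m) or (horizontal distance between hub_2 and mat below 0.09 m and z of cap_2 in the frame of hub_2 above 0.119 m and height (world z) of cap_2 above 0.12 m and angle between cap_2's own z axis and vertical below 0.35 rad and contact force between the fingers and cap_2 above 1 N and contact force between cap_2 and hub_2 below 0.05 N and contact force between cap_2 and hub_1 below 0.05 N and contact force between cap_2 and carton below 0.05 N and contact force between cap_2 and spray_can below 0.05 N and contact force between cap_2 and parts_box below 0.05 N and linear speed of cap_2 below 0.03 m/s and angle between hub_2's own z axis and vertical below 0.05 rad and height (world z) of hub_2 below 0.012 m and distance of hub_2 from where it was at the start of the episode below 0.03 m))); the arm keeps its last pose, push and grip.
It fails at once if the hub on the mat is lifted, tipped or dragged: more than 12 mm off the mat, 10 degrees or 50 mm (angle between any of hub_1, hub_2's own z axis and vertical above 0.175 rad or height (world z) of any of hub_1, hub_2 above 0.017 m or distance of any of hub_1, hub_2 from where it was at the start of the episode above 0.05 m).
It fails at once if the second hub in the carton or its cap is disturbed (moved more than 15 mm) ((horizontal distance between hub_1 and carton below 0.12 m and distance of any of cap_1, hub_1 from where it was at the start of the episode above 0.015 m) or (horizontal distance between hub_2 and carton below 0.12 m and distance of any of cap_2, hub_2 from where it was at the start of the episode above 0.015 m)).
It fails at once if the bearing, parts box or spray can is moved more than 30 mm (distance of any of bearing, parts_box, spray_can from where it was at the start of the episode above 0.03 m).
It also fails if it takes over 64 s, if anything falls off the work surface, if the arm or the gripper's body presses on something with over 40 N, if the wrist force passes 120 N, or if a joint passes its speed limit or range.

## Working session

There is one attempt and no reset: what is moved stays moved. The work goes in short steps, Python scripts to look and compute and a tool call to move; the robot and the scene stay as the last step left them, time stands still between calls to the robot, and variables do not carry over. Pictures are saved under pics/ and viewed, at most 10 in all, crops included, and the job is handed in when it is done.

Besides the shell and the picture viewer there is one more tool, called after "Call:" by a JSON object that holds its "name" and its "arguments", one argument or row to a line. jog_arm: Moves the arm, as the interface text tells. Its arguments: {"type":"object","properties":{"increments":{"type":"array"}},"required":["increments"]}

```bash
mkdir -p pics
cat > h.py <<'E'
import numpy as np, cv2
from plant import manip
def cam(n):
    i=manip.camera_info(n); f=192/np.tan(np.radians(i['fovy'])/2); return i,f,np.array(i['world_from_camera'])
def ray(n,u,v):
    i,f,T=cam(n); d=np.array([(u-i['cx'])/f,(v-i['cy'])/f]); s=d.copy()
    for _ in range(20): s=d/(1+i['k1']*(s@s))
    return T[:3,3],T[:3,:3]@np.array([*s,1])
def onz(n,u,v,z):
    o,d=ray(n,u,v); return o+d*(z-o[2])/d[2]
def proj(n,p):
    i,f,T=cam(n); c=T[:3,:3].T@(np.array(p)-T[:3,3]); s=c[:2]/c[2]; s=s*(1+i['k1']*(s@s)); return s*f+[i['cx'],i['cy']]
def snap(n,fn,crop=None,k=1):
    a=manip.get_image(n)[:,:,::-1]; cv2.imwrite('pics/'+fn+'_raw.png',a)
    if crop: x0,y0,x1,y1=crop; a=a[y0:y1,x0:x1]
    a=cv2.resize(a,None,fx=k,fy=k,interpolation=cv2.INTER_CUBIC); cv2.imwrite('pics/'+fn+'.png',a); return a
E
python3 - <<'E'
from h import *
snap('top','t0',k=1.5); snap('side','s0',k=1.5)
for n in('top','side'): print(manip.camera_info(n))
print(manip.get_state())
E
```

```text
{'fovy': 42.974325511927226, 'cx': 259.7979930586487, 'cy': 182.92932349356366, 'k1': -0.20517018707054782, 'world_from_camera': array([[-0.01486963, -0.99166855,  0.12795458,  0.38572408],
       [-0.99983114,  0.0161284 ,  0.00880706,  0.03199303],
       [-0.01079739, -0.12780201, -0.99174092,  1.73266808],
       [ 0.        ,  0.        ,  0.        ,  1.        ]])}
{'fovy': 55.25438327196777, 'cx': 248.06843882026092, 'cy': 189.292403978658, 'k1': -0.08485262591894896, 'world_from_camera': array([[-0.99212464, -0.08404272,  0.09287366,  0.48279584],
       [-0.12472927,  0.5950662 , -0.7939388 ,  0.87469043],
       [ 0.0114588 , -0.79927031, -0.60086243,  0.78310324],
       [ 0.        ,  0.        ,  0.        ,  1.        ]])}
{'t': 0.1, 'joints': array([ 1.13708047,  0.38416272,  0.0163798 ,  1.37105818, -0.00630748,
        1.38819868, -0.04649747]), 'joint_vel': array([-0.00150973, -0.00072373, -0.00108671, -0.0022248 , -0.00033679,
       -0.00194095,  0.00147294]), 'effort': array([ 4.76854460e-03, -6.29130936e+01,  8.48487038e-01, -3.72756100e+01,
        1.68195635e-02,  1.05291442e-02, -2.58430811e-05]), 'tcp_pos': array([ 0.22634055, -0.58204643,  0.21026942]), 'eef_rot': array([ 9.82855203e-01,  1.84376949e-01, -1.74065836e-04, -8.71728667e-04]), 'contact_force': array([ 0.19134274,  0.54743   , -1.20120327]), 'torque': array([0.02280566, 0.00553459, 0.03969168]), 'grasp_force': 0.0, 'opening': 0.08554170169862137}
```

View pics/t0.png

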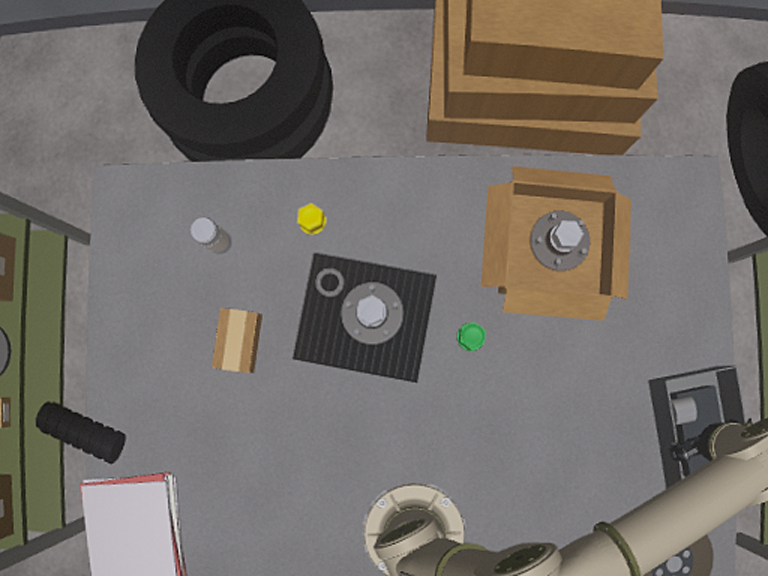

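View pics/s0.png

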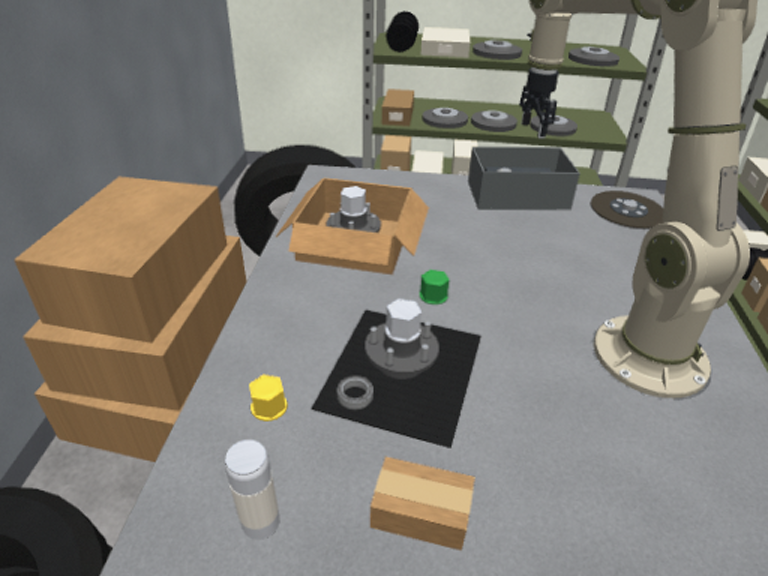

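Candidates in the overview pictures: the grey cap on the mat at top (371,311) / side (404,318), the grey cap in the carton at top (567,235), and the yellow (312,219) and green (471,336) look-alikes. The cap on the mat is the one meant, because it is plain aluminium and its hub stands on the black mat. I'll confirm it in one crop and fit its hexagon.

Run:
```python
from h import *
a=cv2.imread('pics/t0_raw.png'); x0,y0=205,165
g=cv2.cvtColor(a,cv2.COLOR_BGR2GRAY)[y0:255,x0:300]
m=(g>150).astype(np.uint8)
n,l,st,c=cv2.connectedComponentsWithStats(m); print([(st[i].tolist(),(c[i]+[x0,y0]).round(1).tolist()) for i in range(1,n) if st[i,4]>20])
t=cv2.resize(a[y0:255,x0:300],None,fx=5,fy=5,interpolation=cv2.INTER_CUBIC)
b=cv2.imread('pics/s0_raw.png')[185:265,225:320]; s=cv2.resize(b,(475,400),interpolation=cv2.INTER_CUBIC)
t=cv2.resize(t,(422,400)); cv2.imwrite('pics/crop.png',np.hstack([t,s])[:, :800])
u,v=247.5,207.5
print(onz('top',u,v,.141),onz('side',404/1.5,306/1.5,.141))
for q in [(313,253),(436,275),(416,381),(293,358)]: print(onz('top',q[0]/1.5,q[1]/1.5,.005).round(3))
```

```text
[([33, 32, 19, 20, 286], [246.9, 206.6])]
[0.51067697 0.08757315 0.141     ] [0.51526058 0.08528053 0.141     ]
[0.663 0.231 0.005]
[ 0.605 -0.063  0.005]
[ 0.355 -0.011  0.005]
[0.413 0.279 0.005]
```

View pics/crop.png

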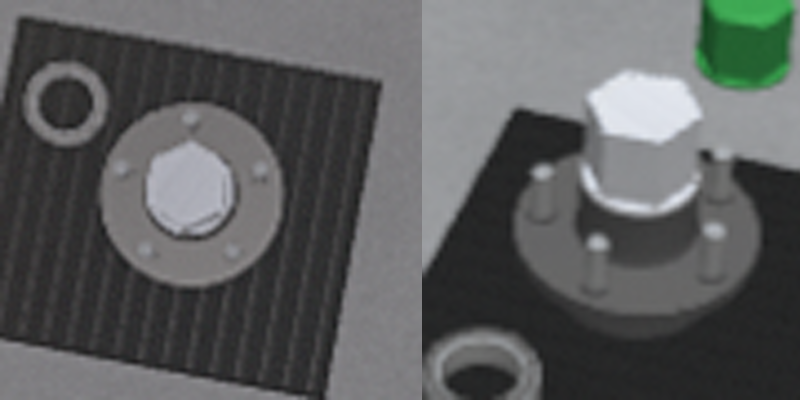

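The crop shows the plain grey cap seated on the mat hub, with five studs around it. The side view shows the top face's six corners clearly, so I'll fit the hexagon from those and cross-check it with the top view.

Run:
```python
from h import *
from scipy.optimize import least_squares
def hexa(x,y,w,R,z=.141): 
    k=w+np.pi/6+np.arange(6)*np.pi/3; return np.c_[x+R*np.cos(k),y+R*np.sin(k),np.full(6,z)]
S=[(587,95),(632,68),(697,85),(702,120),(662,142),(598,130)]
P=np.array([onz('side',225+(u-422)/5,185+v/5,.141) for u,v in S]); print(P.round(4))
c=P[:,:2].mean(0); d=P[:,:2]-c; r=np.hypot(*d.T); an=np.arctan2(d[:,1],d[:,0])
print('side c',c,'r',r.round(4),'cornerang mod60',(np.degrees(an)%60).round(1))
# area-fit of silhouettes (bright masks)
def fit(n,fn,thr,p0):
    g=cv2.GaussianBlur(cv2.cvtColor(cv2.imread(fn),cv2.COLOR_BGR2GRAY),(3,3),0)
    u,v=proj(n,[*p0,.141]).astype(int); w=16 if n=='top' else 22
    g=g[v-w:v+w,u-w:u+w]; m=cv2.resize((g.astype(np.float32)),None,fx=8,fy=8,interpolation=cv2.INTER_CUBIC)>thr
    n_,l,st,_=cv2.connectedComponentsWithStats(m.astype(np.uint8)); m=(l==1+st[1:,4].argmax())
    best=(0,)
    for R in (.030,.0323):
     for yaw in range(0,60,3):
      for dx in np.arange(-.008,.0081,.002):
       for dy in np.arange(-.008,.0081,.002):
        q=np.array([proj(n,p) for p in hexa(p0[0]+dx,p0[1]+dy,np.radians(yaw),R)])
        q=(q-[u-w,v-w]+.5)*8-.5
        k=np.zeros(m.shape,np.uint8); cv2.fillPoly(k,[q.round().astype(np.int32)],1)
        s=(m&(k>0)).sum()/(m|(k>0)).sum()
        if s>best[0]: best=(s,p0[0]+dx,p0[1]+dy,yaw,R)
    print(n,thr,np.round(best,4),g.max())
p0=(.512,.086)
fit('top','pics/t0_raw.png',165,p0); fit('side','pics/s0_raw.png',215,p0)
s=manip.get_state(); from scipy.spatial.transform import Rotation as Ro
print(Ro.from_quat(s['eef_rot']).as_matrix().round(3))
```

```text
[[0.5464 0.0896 0.141 ]
 [0.5237 0.0621 0.141 ]
 [0.4864 0.0724 0.141 ]
 [0.482  0.1024 0.141 ]
 [0.5023 0.1237 0.141 ]
 [0.5374 0.1186 0.141 ]]
side c [0.5130357  0.09480335] r [0.0337 0.0343 0.0348 0.0319 0.0308 0.034 ] cornerang mod60 [51.2 48.1 40.1 46.3 50.3 44.3]Traceback (most recent call last):
  File "<stdin>", line 27, in <module>
  File "<stdin>", line 20, in fit
  File "h.py", line 12, in proj
    i,f,T=cam(n); c=T[:3,:3].T@(np.array(p)-T[:3,3]); s=c[:2]/c[2]; s=s*(1+i['k1']*(s@s)); return s*f+[i['cx'],i['cy']]
          ~~~^^^
  File "h.py", line 4, in cam
    i=manip.camera_info(n); f=192/np.tan(np.radians(i['fovy'])/2); return i,f,np.array(i['world_from_camera'])
ValueError: time passes only in moves, steps and waits
```

```bash
sed -i 's/^def cam(n):/import functools\n@functools.cache\ndef cam(n):/' h.py
python3 - <<'E'
from h import *
def hexa(x,y,w,R,z=.141): 
    k=w+np.pi/6+np.arange(6)*np.pi/3; return np.c_[x+R*np.cos(k),y+R*np.sin(k),np.full(6,z)]
def fit(n,fn,thr,p0):
    g=cv2.cvtColor(cv2.imread(fn),cv2.COLOR_BGR2GRAY)
    u,v=proj(n,[*p0,.141]).astype(int); w=16 if n=='top' else 22
    g=g[v-w:v+w,u-w:u+w]; m=cv2.resize((g.astype(np.float32)),None,fx=8,fy=8,interpolation=cv2.INTER_CUBIC)>thr
    n_,l,st,_=cv2.connectedComponentsWithStats(m.astype(np.uint8)); m=(l==1+st[1:,4].argmax())
    best=(0,)
    for R in (.030,.0323):
     for yaw in range(0,60,3):
      for dx in np.arange(-.008,.0101,.002):
       for dy in np.arange(-.008,.0101,.002):
        q=np.array([proj(n,p) for p in hexa(p0[0]+dx,p0[1]+dy,np.radians(yaw),R)])
        q=(q-[u-w,v-w]+.5)*8-.5
        k=np.zeros(m.shape,np.uint8); cv2.fillPoly(k,[q.round().astype(np.int32)],1)
        s=(m&(k>0)).sum()/(m|(k>0)).sum()
        if s>best[0]: best=(s,p0[0]+dx,p0[1]+dy,yaw,R)
    print(n,thr,np.round(best,4),g.max())
p0=(.512,.089)
for t in (150,175): fit('top','pics/t0_raw.png',t,p0)
for t in (200,220): fit('side','pics/s0_raw.png',t,p0)
E
```

```text
top 150 [ 0.8795  0.514   0.091  24.      0.0323] 182
top 175 [0.1521 0.512  0.081  6.     0.03  ] 182
side 200 [ 0.9278  0.516   0.093  24.      0.03  ] 231
side 220 [ 0.9215  0.516   0.093  24.      0.03  ] 231
```

The views agree: cap axis at about (0.514, 0.092), flats at about 22° (mod 60). That is within 30 mm of the mat centre and within reach. I'm moving to a point above it.

Call:
{"name": "jog_arm", "arguments": {
  "increments": [
    [43, -44, -20, 0, 0, -0.13, 100],
    [86, -88, -30, 0, 0, -0.26, 100],
    [128, -131, -30, 0, 0, -0.4, 100],
    [171, -175, -30, 0, 0, -0.53, 100],
    [213, -218, -30, 0, 0, -0.66, 100],
    [256, -262, -30, 0, 0, -0.79, 100],
    [299, -306, -30, 0, 0, -0.92, 100],
    [341, -349, -30, 0, 0, -1.06, 100],
    [384, -393, -30, 0, 0, -1.19, 100],
    [427, -437, -30, 0, 0, -1.32, 100],
    [469, -480, -30, 0, 0, -1.45, 100],
    [512, -524, -30, 0, 0, -1.585, 100]
  ]
}}

```text
t: 1.6
tcp_pos: [0.5142, 0.0929, 0.2412]
eef_rot: [0.557, 0.83, -0.0, 0.0]
contact_force: [0.7, -0.1, -0.8]
opening: 0.0856
grasp_force: 0.0
```

```bash
cat > st.py <<'E'
from h import *
from scipy.spatial.transform import Rotation as Ro
def show():
    s=manip.get_state(); R=Ro.from_quat(s['eef_rot']).as_matrix()
    print('t',s['t'],'tcp',s['tcp_pos'].round(4),'yang',np.degrees(np.arctan2(R[1,1],R[0,1])).round(2),'z',R[:,2].round(3),'q',s['joints'].round(2),'F',s['contact_force'].round(2),'M',s['torque'].round(3),s['opening'],s['grasp_force']); return s,R
if __name__=='__main__':
    s,R=show(); d=np.array([.514,.092,.104])-s['tcp_pos']; print('tool shift mm',(R.T@d*1000).round(1))
E
python3 st.py
```

```text
t 1.6 tcp [0.5142 0.0929 0.2412] yang 22.26 z [ 0. -0. -1.] q [ 0.37  0.21 -0.71  1.57  0.14  1.41  0.04] F [ 0.73 -0.11 -0.84] M [-0.01  -0.122 -0.025] 0.085566635036731 0.0
tool shift mm [ -0.7  -0.5 137.2]
```

Call:
{"name": "jog_arm", "arguments": {
  "increments": [
    [0, 0, 30, 0, 0, 0, 100],
    [0, 0, 60, 0, 0, 0, 100],
    [0, 0, 75, 0, 0, 0, 100],
    [0, 0, 75, 0, 0, 0, 100]
  ]
}}

```text
t: 2.1
tcp_pos: [0.5132, 0.091, 0.1655]
eef_rot: [0.559, 0.829, -0.001, -0.001]
contact_force: [0.5, 0.3, -0.4]
opening: 0.0856
grasp_force: 0.0
```

```bash
python3 - <<'E'
from h import *
a=snap('top','a1',(200,150,300,250),4)
b=snap('side','b1',(215,150,315,250),4)
cv2.imwrite('pics/ab1.png',np.hstack([a,b]))
E
python3 st.py
```

```text
t 2.2 tcp [0.5143 0.0914 0.1672] yang 22.04 z [ 0.001  0.    -1.   ] q [ 0.36  0.26 -0.7   1.69  0.17  1.25  0.01] F [ 0.42  0.46 -0.31] M [0.    0.007 0.017] 0.08508068061843735 0.0
tool shift mm [ 0.6 -0.2 63.2]
```

View pics/ab1.png

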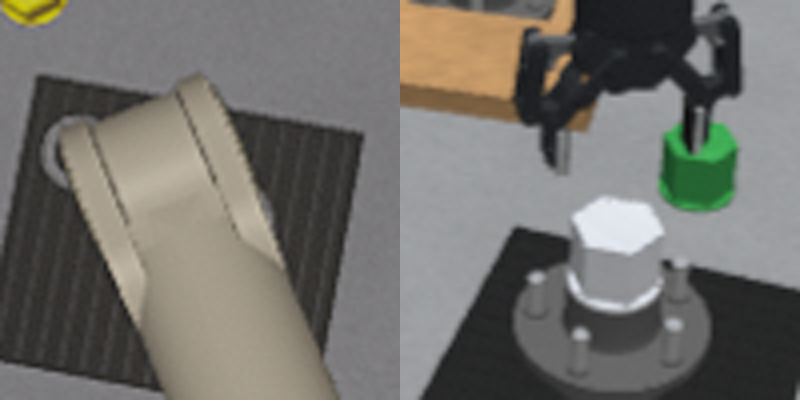

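The side crop shows the fingers straddling the cap, with tips at (565,170) and (697,150) and the cap top centred at (617,224). This agrees with the fit. Next I descend and close.

Call:
{"name": "jog_arm", "arguments": {
  "increments": [
    [0, 0, 20, 0, 0, 0, 100],
    [0, 0, 40, 0, 0, 0, 100],
    [0, 0, 55, 0, 0, 0, 100],
    [0, 0, 65, 0, 0, 0, 100],
    [0, 0, 65, 0, 0, 0, 100],
    [0, 0, 65, 0, 0, 0, 100]
  ]
}}

```text
t: 2.95
tcp_pos: [0.5142, 0.0916, 0.1019]
eef_rot: [0.559, 0.829, 0.0, 0.0]
contact_force: [0.2, -0.5, 0.1]
opening: 0.0853
grasp_force: 0.0
```

Call:
{"name": "jog_arm", "arguments": {
  "increments": [
    [0, 0, 0, 0, 0, 0, 70],
    [0, 0, 0, 0, 0, 0, 60],
    [0, 0, 0, 0, 0, 0, 50],
    [0, 0, 0, 0, 0, 0, 40],
    [0, 0, 0, 0, 0, 0, 20],
    [0, 0, 0, 0, 0, 0, 20],
    [0, 0, 0, 0, 0, 0, 20],
    [0, 0, 0, 0, 0, 0, 20]
  ]
}}

```text
t: 3.95
tcp_pos: [0.5147, 0.0917, 0.1022]
eef_rot: [0.559, 0.829, 0.001, 0.001]
contact_force: [1.8, 0.3, 6.0]
opening: 0.0545
grasp_force: 63.9
```

```bash
python3 st.py
```

```text
t 3.95 tcp [0.5147 0.0917 0.1022] yang 22.06 z [ 0.002  0.    -1.   ] q [ 0.34  0.32 -0.69  1.78  0.22  1.12 -0.03] F [1.77 0.31 5.97] M [ 0.077 -0.154 -0.021] 0.05450105192405549 63.87779116630554
tool shift mm [ 0.5 -0.6 -1.8]
```

The cap is gripped square with almost no side load. First I try counter-clockwise from above (tool az negative), 10°.

Call:
{"name": "jog_arm", "arguments": {
  "increments": [
    [0, 0, 0, 0, 0, -0.05, 20],
    [0, 0, 0, 0, 0, -0.1, 20],
    [0, 0, 0, 0, 0, -0.14, 20],
    [0, 0, 0, 0, 0, -0.18, 20],
    [0, 0, 0, 0, 0, -0.18, 20]
  ]
}}

```text
t: 4.58
tcp_pos: [0.5143, 0.0917, 0.1022]
eef_rot: [0.482, 0.876, 0.001, 0.0]
contact_force: [-1.2, 1.2, 7.7]
opening: 0.0551
grasp_force: 64.1
```

```bash
python3 st.py
```

```text
t 4.575 tcp [0.5143 0.0917 0.1022] yang 32.32 z [ 0.001  0.001 -1.   ] q [ 0.36  0.33 -0.72  1.78  0.24  1.12  0.13] F [-1.21  1.21  7.7 ] M [ 0.11   0.452 -0.928] 0.05505839275602581 64.07904267311096
tool shift mm [ 0.4 -0.1 -1.8]
```

Torque is 0.93 N m, so this is the tight way, with the hub turning or stopping dead. Now the other way.

Call:
{"name": "jog_arm", "arguments": {
  "increments": [
    [0, 0, 0, 0, 0, 0.09, 20],
    [0, 0, 0, 0, 0, 0.18, 20],
    [0, 0, 0, 0, 0, 0.27, 20],
    [0, 0, -0.5, 0, 0, 0.36, 20],
    [0, 0, -0.5, 0, 0, 0.42, 20],
    [0, 0, -0.5, 0, 0, 0.42, 20]
  ]
}}

```text
t: 5.32
tcp_pos: [0.5153, 0.0919, 0.1023]
eef_rot: [0.654, 0.756, 0.001, 0.001]
contact_force: [5.7, 1.8, -0.7]
opening: 0.0548
grasp_force: 64.1
```

```bash
python3 st.py
```

```text
t 5.325 tcp [0.5153 0.0919 0.1023] yang 8.27 z [ 0.003  0.001 -1.   ] q [ 0.31  0.31 -0.65  1.78  0.21  1.12 -0.26] F [ 5.73  1.79 -0.72] M [ 0.348 -1.236  0.096] 0.054844683651617425 64.12703275680542
tool shift mm [ 0.3 -1.3 -1.7]
```

Drag is only 0.1 N m, so clockwise loosens it (left-hand thread). I'm turning on while following the rise.

Call:
{"name": "jog_arm", "arguments": {
  "increments": [
    [0, 0, -0.3, 0, 0, 0.14, 20],
    [0, 0, -0.5, 0, 0, 0.28, 20],
    [0, 0, -0.7, 0, 0, 0.42, 20],
    [0, 0, -1, 0, 0, 0.56, 20],
    [0, 0, -1.2, 0, 0, 0.7, 20],
    [0, 0, -1.4, 0, 0, 0.84, 20],
    [0, 0, -1.6, 0, 0, 0.98, 20],
    [0, 0, -1.8, 0, 0, 1.12, 20],
    [0, 0, -2.0, 0, 0, 1.26, 20],
    [0, 0, -2.2, 0, 0, 1.4, 20],
    [0, 0, -2.2, 0, 0, 1.4, 20]
  ]
}}

```text
t: 6.7
tcp_pos: [0.5171, 0.0901, 0.1047]
eef_rot: [0.988, 0.155, 0.003, 0.001]
contact_force: [12.2, -2.9, -4.5]
opening: 0.0548
grasp_force: 64.8
```

```bash
python3 st.py
```

```text
t 6.7 tcp [0.5171 0.0901 0.1047] yang -72.12 z [ 0.006 -0.    -1.   ] q [ 0.13  0.28 -0.43  1.78  0.13  1.11 -1.6 ] F [12.16 -2.92 -4.47] M [-0.694 -2.82   0.04 ] 0.05483432908395271 64.8171865940094
tool shift mm [-2.3 -2.8  0.7]
```

The lateral force is growing slightly, so the true axis is about 2 mm toward +x. I'm shifting to relieve it and turning the last 20°.

Call:
{"name": "jog_arm", "arguments": {
  "increments": [
    [1, 1, -0.2, 0, 0, 0.1, 20],
    [2, 2, -0.4, 0, 0, 0.2, 20],
    [2, 2, -0.6, 0, 0, 0.3, 20],
    [2, 2, -0.7, 0, 0, 0.36, 20],
    [2, 2, -0.7, 0, 0, 0.36, 20]
  ]
}}

```text
t: 7.32
tcp_pos: [0.5176, 0.0893, 0.1047]
eef_rot: [1.0, -0.023, 0.001, 0.0]
contact_force: [6.9, -1.3, -2.5]
opening: 0.0544
grasp_force: 65.0
```

```bash
python3 st.py
```

```text
t 7.325 tcp [0.5176 0.0893 0.1047] yang -92.63 z [ 0.002 -0.    -1.   ] q [ 0.09  0.27 -0.38  1.78  0.11  1.11 -1.94] F [ 6.87 -1.32 -2.5 ] M [-0.389 -1.492  0.082] 0.05437935342704551 64.97667789459229
tool shift mm [-3.7 -2.5  0.7]
```

The cap is now about 125° from the tight stop. I'll pull gently first to test it.

Call:
{"name": "jog_arm", "arguments": {
  "increments": [
    [0, 0, -1, 0, 0, 0, 20],
    [0, 0, -3, 0, 0, 0, 20],
    [0, 0, -4, 0, 0, 0, 20],
    [0, 0, -4, 0, 0, 0, 20]
  ]
}}

```text
t: 7.82
tcp_pos: [0.5174, 0.0894, 0.1085]
eef_rot: [1.0, -0.023, 0.001, 0.0]
contact_force: [5.1, -1.4, -4.3]
opening: 0.0545
grasp_force: 64.9
```

```bash
python3 st.py
```

```text
t 7.825 tcp [0.5174 0.0894 0.1085] yang -92.58 z [ 0.002 -0.    -1.   ] q [ 0.09  0.27 -0.38  1.77  0.11  1.12 -1.94] F [ 5.12 -1.41 -4.31] M [-0.258 -1.384  0.033] 0.05448878510937098 64.91971135139465
tool shift mm [-3.5 -2.5  4.5]
```

It's free: the load is only the cap's weight. Lifting straight up.

Call:
{"name": "jog_arm", "arguments": {
  "increments": [
    [0, 0, -6, 0, 0, 0, 20],
    [0, 0, -14, 0, 0, 0, 20],
    [0, 0, -22, 0, 0, 0, 20],
    [0, 0, -30, 0, 0, 0, 20],
    [0, 0, -40, 0, 0, 0, 20],
    [0, 0, -50, 0, 0, 0, 20],
    [0, 0, -60, 0, 0, 0, 20],
    [0, 0, -68, 0, 0, 0, 20],
    [0, 0, -72, 0, 0, 0, 20],
    [0, 0, -72, 0, 0, 0, 20],
    [0, 0, -72, 0, 0, 0, 20],
    [0, 0, -72, 0, 0, 0, 20]
  ]
}}

```text
t: 9.32
tcp_pos: [0.5161, 0.0901, 0.1802]
eef_rot: [1.0, -0.022, -0.0, -0.0]
contact_force: [-0.0, -1.2, -2.2]
opening: 0.0544
grasp_force: 65.2
```

```bash
python3 -c "
from h import *
snap('side','end',(185,100,335,260),3.7)"; python3 st.py
```

```text
t 9.375 tcp [0.5162 0.0901 0.1803] yang -92.53 z [-0.001  0.    -1.   ] q [ 0.1   0.21 -0.39  1.68  0.08  1.27 -1.92] F [ 0.33  0.31 -3.53] M [ 0.004  0.008 -0.001] 0.05436524042555514 65.18614053726196
tool shift mm [-2.2 -1.8 76.3]
```

View pics/end.png

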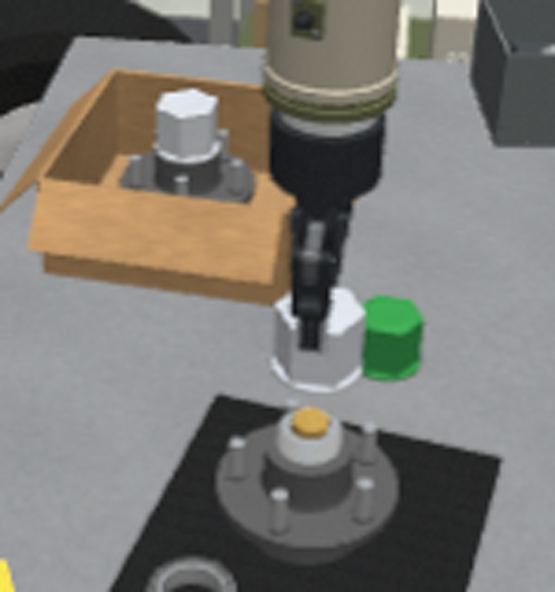

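The picture shows the cap held level at (318,340), well above the hub, with the axle nut exposed at (310,422). The hub still stands on the mat. Handing in.

```bash
python3 -c "
from plant import manip
print(manip.sign_off())"
```

```text
the job is handed in; nothing more can be done
None
```

The cap had a left-hand thread (it loosened clockwise from above); I unscrewed it and handed in with it held level and still about 7.5 cm above its seat, the axle nut exposed and the hub standing on the mat; no verdict came back.

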